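Stow the wine thief in its spring clips

TASK

Take the steel wine thief (the sampling tube) from its wooden cradle and press it down, gently and without ramming, into both spring clips of the rack, with its tapered nose towards the drip stopper but not yet touching it. Then, with the tube in the clips, slide it along until the nose has pushed the sprung rubber pad of the stopper about half way in, let go, and leave the things standing around undisturbed.

Things in the scene. Friction and masses are not known exactly. Their poses are not given: they have to be found in the camera images.
- thief: Wine thief: steel tube, 28 mm diameter, 315 mm long, 0.2 to 0.4 kg, lying level in the cradle. Origin on its axis, x along it to the nose. Plain tube from x = -165 to +120 mm; the nose tapers from there to a blunt tip 14 mm across at x = +150 mm; a dark collar 40 mm across at x = -165 to -150 mm. Centre of mass about 20 mm behind the origin.
- nose (a point): Tip of the thief's tapered nose, on its axis, 150 mm ahead of the thief's origin; same axes as the thief.
- cradle: Wooden cradle fixed to the table, 240 by 70 mm: a 16 mm board with two V rests, 18 mm wide, at x = -85 and +85 mm. Origin under the middle of the board, x along the tube lying in it, whose axis is 60 mm above the origin. Between the rests the space beside and under the tube is free down to the board; the rests end below the top of the tube.
- rack: Clip rack fixed to the table: wooden board 360 by 75 mm, 22 mm thick, with two steel clips 20 mm wide at x = -75 and +75 mm and the drip stopper's block beyond the +75 clip. Origin under the board, midway between the clips; x towards the stopper. Nothing else stands on the board; between the clips the space beside and under the tube is free down to the board.
- seat (a point): Point 75 mm above the rack's origin, on the axis of the fully seated tube, midway between the clips; same axes as the rack. Each clip opens upward: two sprung jaws, their round lips leaving a mouth about 23 mm wide 9 mm above this axis, jaw tips at most 20 mm above it; a flat pad 14 mm below it carries the tube. The tube meets the lips with its axis about 17 mm above the seat.
- cap (a joint): Travel of the stopper's sprung pad in m: 0 out, 0.009 fully in (hard stop). Black rubber disc 32 mm across, square to and centred on the seat's x axis. Where its block is clamped differs: the disc's face, when out, is somewhere from x = +170 to +190 mm of the seat. It pushes back with 3 N at first, 5 N at the end. Clip friction holds the tube against it.
- clip (a point): Middle of the clip next to the stopper, on the seated tube's axis (x = +75 mm from the seat; the other clip is its mirror at -75 mm). How the clips feel: snapping into both at once takes some 10 to 20 N straight down, then the push drops until the tube meets the pads, which do not give. Seated, the tube slides along x under some 5 to 16 N.
- bottle_a: Bystander: closed green wine bottle, 74 mm across, 290 mm tall, standing; origin at its foot.
- bottle_b: Bystander: closed green wine bottle with a label, 74 mm across, 290 mm tall, standing; origin at its foot.
- jar: Bystander: small glass jar with a steel lid, 56 mm across, 65 mm tall, standing between rack and cradle; origin at its foot.
- tumbler: Bystander: steel tasting cup, 60 mm across, 85 mm tall, standing between rack and cradle; origin at its foot.
- bung: Bystander: cork barrel bung, 48 mm across, 35 mm tall, standing between rack and cradle; origin at its foot.

How it is judged:
On the way:
1. the tube lies fully in both clips, nose towards the stopper, the stopper's pad not pushed in yet (y of thief in the frame of seat between -0.003 and 0.003 m and z of thief in the frame of seat between -0.003 and 0.003 m and x of thief in the frame of seat above -0.04 m and angle between the x axis of thief and the x axis of seat, either way round below 0.04 rad and value of joint cap below 0.001 m and x of nose in the frame of seat above 0.1 m), for 0.2 s.
At the end, for the whole second after the job is handed in: The tube lies at rest and released in both clips (axis within 3 mm of the seat's axis sideways and in height, within 0.04 rad of it), its nose holding the stopper's pad pushed in by 2 to 7 mm of its 9 mm (y of thief in the frame of seat between -0.003 and 0.003 m and z of thief in the frame of seat between -0.003 and 0.003 m and angle between the x axis of thief and the x axis of seat, either way round below 0.04 rad and value of joint cap between 0.002 and 0.007 m and linear speed of thief below 0.01 m/s and x of nose in the frame of seat above 0.1 m); the robot touches nothing.
It fails at once if the tube rammed onto the clips or rack with more than 45 N (contact force between thief and rack above 45 N).
It fails at once if the stopper's pad driven to its hard stop (value of joint cap above 0.0085 m).
It fails at once if a bottle, jar, cup or bung shifted by more than 20 mm (distance of any of bottle_a, bottle_b, jar, tumbler, bung from where it was at the start of the episode above 0.02 m).
It also fails if it takes over 72 s, if anything falls off the work surface, if the arm or the gripper's body presses on something with over 40 N, if the wrist force passes 120 N, or if a joint passes its speed limit or range.

ROBOT

A 6-joint arm with a two-finger parallel gripper is mounted at the origin on the work surface. World frame = base frame: x ahead of the robot, y to its left, z up, the work surface at z = 0. Lengths are in m, angles in rad, forces in N, time in s.
With the tool pointing down it reaches from about 0.25 to 0.725 m from the base axis. Payload 4 kg.
Tool frame: the origin (TCP) lies midway between the tips of the shut fingers; the grasp point (between the pads) lies 19 mm behind it; z points along the fingers, y is the line along which they close (so a half turn about z gives the same grasp; the last joint's range is limited). The gripper opens to 85 mm and grips with 20 to 120 N. Pads are 22 mm wide; open, the fingers measure 114 mm over their backs; the gripper's body (76 mm by 85 mm) begins 54 mm behind the grasp point. The pads swing forward as they close: fully open they stand 13 mm farther back than shut.
Start: joints at [1.345, 0.241, 0.005, 1.335, 0, 1.571], TCP at [0.112, 0.487, 0.231] pointing down, gripper open.
Joint ranges: [-2.72, 2.72], [-1.05, 1.87], [-1.09, 1.28], [-1.99, 2.15], [-1.42, 1.44], [-3.14, 3.14]. Speed limits (rad/s): [2.79, 2.79, 3.14, 3.14, 3.14, 3.14].

INTERFACE

Orientations are given as a unit quaternion [x, y, z, w].
In Python, from workcell import bot gives the robot as it stands. The module is installed in compiled form; this text tells all that it offers.
- The arm moves only by the tool jog_arm, never from a script. Its argument "deltas" is a list of rows, each an object with "fingers": the opening, from 0 (shut) to 1 (fully open); "delta_pos": the shift along the tool's x, y, z normalised to -1 to 1, where 1 is 300 mm, a list of three; "yaw": the turn about the tool's z normalised to -1 to 1, where 1 is pi/4 rad. A call has 1 to 12 rows; each row is the pose to reach, as a shift and turn from the pose commanded when the call began, along the tool's axes at that moment; what a row does not reach only later rows make up. A row lasts 1/10 s, in which the tool goes at most 50 mm and 8.59 degrees, less where a joint would pass 70% of its speed; a pose out of reach is approached as far as the arm can. A call with a number of a shift or a turn outside -1 to 1 is refused whole. A call with a gripper value outside its range is refused whole. The fingers move at their own pace and stop on an object; the grip force is fixed at half the most. Time passes only in rows, so rows that repeat a pose let the fingers close. It gives the time, the measured TCP pose, the force, the opening and the grip force at its end, in the units of the state.
- bot.get_obs(): the state, without advancing time (a new reading comes with each control period).
- bot.camera(name): name is "scene" or "top" or "wrist"; returns a dict with "image" (480x640x3 uint8, red, green, blue), "range_z" (480x640 float32, m along the optical axis (not along the pixel's ray), 0 where there is no reading), "fx", "fy", "cx", "cy" (pixels), "distortion" ([k1, k2, p1, p2, k3] as OpenCV has them; the pictures are not rectified), "rvec" (rotation vector, rad) and "tvec" (3), from world to camera coordinates, as OpenCV has them. Camera axes: x right, y down, z forward; pixel columns grow to the right and rows downward; lengths in m; the calibration is good to about 2 mm. A picture is of the moment at which its call begins.
- bot.job_done(): hands the job in; it is judged then, once.
The state is a dict: "clock": time; "joint_pos": joint angles; "joint_vel": joint speeds; "tau": joint torques, N m; "eef_pos": TCP position; "tool_rot": TCP orientation; "ft_force": force on the tool from outside, world axes, zero at the start; "ft_torque": the same for the moment, N m; "grip_width": finger opening in m; "grasp_force": force on a finger pad.
Only numpy, scipy, OpenCV 4.12 (cv2) and the standard library are available. Lean on these libraries where they do the work, as an engineer would, in place of code of your own. Each camera call takes 0.05 s, during which the arm holds its last target. There are 200 camera calls.

## Working session

There is one attempt and no reset: what is moved stays moved. The work goes in short steps, Python scripts to look and compute and a tool call to move; the robot and the scene stay as the last step left them, time stands still between calls to the robot, and variables do not carry over. Pictures are saved under pics/ and viewed, at most 10 in all, crops included, and the job is handed in when it is done.

Besides the shell and the picture viewer there is one more tool, called after "Emit:" as name([rows], argument=value, ...), one row to a line, values as JSON. jog_arm: Moves the arm, as the interface text tells. Scaled input: -1 to 1 covers 300 mm each way for a shift and pi/4 rad each way for a turn. Its arguments: {"type":"object","properties":{"deltas":{"type":"array","items":{"type":"object","properties":{"fingers":{"type":"number"},"delta_pos":{"type":"array","items":{"type":"number"}},"yaw":{"type":"number"}}}}},"required":["deltas"]}

```bash
mkdir -p pics; cat > h.py <<'E'
import numpy as np, cv2, pickle
from workcell import bot
def snap(name,fn=None):
    c=bot.camera(name)
    if fn:
        cv2.imwrite('pics/%s.png'%fn,c['image'][:,:,::-1]); pickle.dump(c,open('pics/%s.pkl'%fn,'wb'))
    return c
def load(fn): return pickle.load(open('pics/%s.pkl'%fn,'rb'))
def ray(c,uv):
    K=np.array([[c['fx'],0,c['cx']],[0,c['fy'],c['cy']],[0,0,1]])
    n=cv2.undistortPoints(np.array(uv,float).reshape(-1,1,2),K,np.array(c['distortion'],float)).reshape(-1,2)
    R=cv2.Rodrigues(np.array(c['rvec'],float))[0]; t=np.array(c['tvec'],float).ravel()
    return -R.T@t,(np.c_[n,np.ones(len(n))])@R   # dirs scaled so depth along axis=1
def onplane(c,uv,z):
    o,d=ray(c,uv); return o+d*((z-o[2])/d[:,2])[:,None]
def cloud(c):
    v,u=np.mgrid[0:480,0:640]; o,d=ray(c,np.c_[u.ravel(),v.ravel()])
    r=c['range_z'].ravel(); P=o+d*r[:,None]; P[r==0]=np.nan
    return P.reshape(480,640,3)
def proj(c,P):
    K=np.array([[c['fx'],0,c['cx']],[0,c['fy'],c['cy']],[0,0,1]])
    return cv2.projectPoints(np.array(P,float).reshape(-1,1,3),np.array(c['rvec'],float),np.array(c['tvec'],float),K,np.array(c['distortion'],float))[0].reshape(-1,2)
E
python3 - <<'E'
from h import *
a=snap('top','top0'); b=snap('scene','scene0')
for c in(a,b): print(ray(c,[[320,240]]))
o=bot.get_obs(); print(o)
E
```

```text
(array([0.28095154, 0.02828461, 1.5272228 ]), array([[ 0.17470388,  0.00199084, -0.98470356]]))
(array([ 1.2101071 , -0.39358733,  1.23237071]), array([[-0.48350759,  0.27505871, -0.83103047]]))
{'clock': 0.1, 'joint_pos': array([1.34501595e+00, 2.41348767e-01, 3.85844697e-03, 1.33518582e+00,
       1.30575069e-05, 1.57078320e+00]), 'joint_vel': array([-0.00018497, -0.00131728,  0.00307615, -0.00016291, -0.0011673 ,
        0.0014222 ]), 'tau': array([-2.58373093e-04, -3.73139012e+01,  2.53009307e+01,  1.08670964e-02,
        4.87160912e-05,  1.53085992e-06]), 'eef_pos': array([0.11180419, 0.4867646 , 0.23049622]), 'tool_rot': array([ 1.12643994e-01,  9.93634967e-01, -9.33187514e-04, -1.12374317e-04]), 'ft_force': array([-0.54135543, -0.08982931, -0.06021768]), 'ft_torque': array([ 0.01521325,  0.00800652, -0.01068786]), 'grasp_force': 0.0, 'grip_width': 0.08559404936370815}
```

View pics/top0.png

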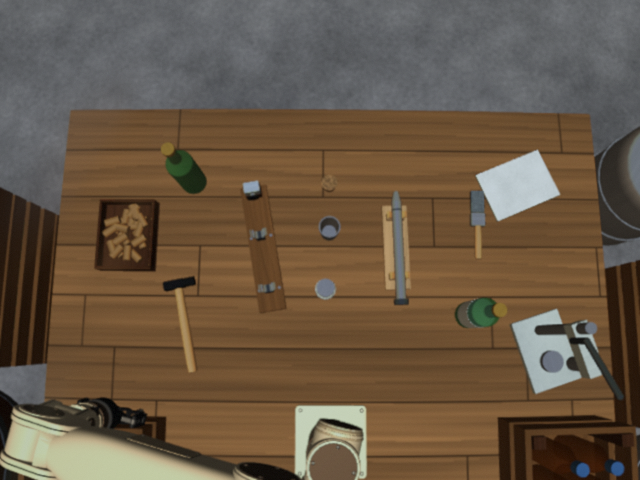

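View pics/scene0.png

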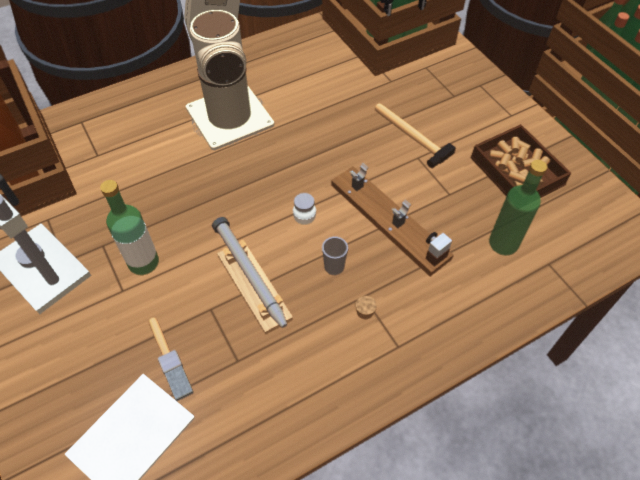

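The top view shows the thief with its collar at (401,301) and nose at (396,193). The rack clips are at (266,288) and (260,235), with the stopper at (252,188). The scene view confirms both noses and ends point away from the robot. The bottles, jar, cup and bung stand clear of both.

```bash
python3 - <<'E'
from h import *
a=load('top0'); b=load('scene0')
def tri(ua,ub):
    (o1,d1),(o2,d2)=ray(a,[ua]),ray(b,[ub]); d1,d2=d1[0],d2[0]
    s=np.linalg.lstsq(np.c_[d1,-d2],o2-o1,rcond=None)[0]
    p,q=o1+s[0]*d1,o2+s[1]*d2; return ((p+q)/2).round(4),np.linalg.norm(p-q).round(4)
print('collar',tri((401,300),(221,224)),'nose',tri((396,194),(282,322)))
print('clip far',tri((260,235),(401,213)),'clip near',tri((267,288),(359,179)))
for n,c in(('top',a),('scene',b)):
    P=cloud(c); hsv=cv2.cvtColor(c['image'],cv2.COLOR_RGB2HSV)
    print(n,'depth ok',np.isfinite(P[...,2]).mean())
    m=(hsv[...,1]<70)&(P[...,2]>.03)&(P[...,2]<.1)&(P[...,0]>.25)&(P[...,0]<.75)
    for nm,mm in(('thief',m&(P[...,1]<-.07)&(P[...,1]>-.2)),('rack',m&(P[...,1]>.1)&(P[...,1]<.3))):
        k,l,st,ce=cv2.connectedComponentsWithStats(mm.astype(np.uint8))
        for i in range(1,k):
            if st[i,4]<15: continue
            Q=P[l==i]; print(nm,st[i],Q.mean(0).round(4),'z',np.percentile(Q[:,2],[5,50,95]).round(3),'x',np.percentile(Q[:,0],[1,99]).round(3),cv2.fitLine(Q[:,:2].astype(np.float32),2,0,.01,.01).ravel().round(4))
# rack board top: height & axis
P=cloud(a); z=P[...,2]
m=(z>.015)&(z<.032)&(P[...,0]>.3)&(P[...,0]<.75)&(P[...,1]>.08)&(P[...,1]<.32)
k,l,st,ce=cv2.connectedComponentsWithStats(m.astype(np.uint8)); i=1+np.argmax(st[1:,4])
Q=P[l==i][:,:2].astype(np.float32); print('board',np.median(P[l==i][:,2]),cv2.minAreaRect(Q*1000))
E
```

```text
collar (array([ 0.3772, -0.1881,  0.0665]), np.float64(0.0003)) nose (array([ 0.6727, -0.1807,  0.0629]), np.float64(0.0004))
clip far (array([0.5556, 0.1993, 0.0608]), np.float64(0.006)) clip near (array([0.4093, 0.175 , 0.0494]), np.float64(0.0001))
top depth ok 0.9960123697916666
thief [ 392  192   15  113 1001] [ 0.5136 -0.1826  0.0711] z [0.064 0.071 0.078] x [0.369 0.673] [ 0.9996  0.0279  0.5136 -0.1826]
rack [243 181  18  18 235] [0.6782 0.2206 0.0866] z [0.068 0.089 0.095] x [0.654 0.699] [ 0.5166 -0.8562  0.6782  0.2206]
rack [250 228  16  12 125] [0.5549 0.2008 0.0716] z [0.055 0.065 0.091] x [0.543 0.567] [ 0.1836 -0.983   0.5549  0.2008]
rack [258 283  17  10 130] [0.4087 0.1745 0.0714] z [0.041 0.065 0.091] x [0.398 0.42 ] [ 0.165  -0.9863  0.4087  0.1745]
scene depth ok 0.9962239583333333
thief [ 215  217   72  110 1414] [ 0.5299 -0.1859  0.0709] z [0.064 0.071 0.077] x [0.369 0.678] [ 0.9997  0.0237  0.5299 -0.1859]
rack [350 163  18  26 205] [0.4122 0.1722 0.0667] z [0.039 0.064 0.089] x [0.398 0.424] [ 0.3051 -0.9523  0.4122  0.1722]
rack [392 200  19  26 223] [0.5596 0.1984 0.067 ] z [0.04  0.065 0.09 ] x [0.546 0.571] [ 0.2585 -0.966   0.5596  0.1984]
rack [429 233  23  25 381] [0.6855 0.216  0.085 ] z [0.067 0.089 0.094] x [0.657 0.703] [ 0.4355 -0.9002  0.6855  0.216 ]
board 0.021558616943949227 ((527.1016845703125, 195.0348358154297), (357.2464294433594, 76.1838607788086), 10.408989906311035)
```

Emit:
jog_arm([
  {"fingers": 1,"delta_pos": [-0.897,-0.94,0],"yaw": 0},
  {"fingers": 1,"delta_pos": [-0.897,-0.94,0],"yaw": 0},
  {"fingers": 1,"delta_pos": [-0.897,-0.94,0],"yaw": 0},
  {"fingers": 1,"delta_pos": [-0.897,-0.94,0],"yaw": 0},
  {"fingers": 1,"delta_pos": [-0.897,-0.94,0],"yaw": 0},
  {"fingers": 1,"delta_pos": [-0.897,-0.94,0],"yaw": 0},
  {"fingers": 1,"delta_pos": [-0.897,-0.94,0],"yaw": 0},
  {"fingers": 1,"delta_pos": [-0.897,-0.94,0],"yaw": 0},
  {"fingers": 1,"delta_pos": [-0.897,-0.94,0],"yaw": 0},
  {"fingers": 1,"delta_pos": [-0.897,-0.94,0],"yaw": 0},
])

```text
clock: 1.1
eef_pos: [0.3111, 0.1514, 0.2311]
tool_rot: [0.114, 0.993, 0.0, -0.0]
ft_force: [-0.1, -0.2, 1.8]
grip_width: 0.0854
grasp_force: 0.0
```

Emit:
jog_arm([
  {"fingers": 1,"delta_pos": [-0.897,-0.94,0],"yaw": -0.32},
  {"fingers": 1,"delta_pos": [-0.897,-0.94,0],"yaw": -0.32},
  {"fingers": 1,"delta_pos": [-0.897,-0.94,0],"yaw": -0.32},
  {"fingers": 1,"delta_pos": [-0.897,-0.94,0],"yaw": -0.32},
  {"fingers": 1,"delta_pos": [-0.897,-0.94,0],"yaw": -0.32},
  {"fingers": 1,"delta_pos": [-0.897,-0.94,0],"yaw": -0.32},
  {"fingers": 1,"delta_pos": [-0.897,-0.94,0],"yaw": -0.32},
  {"fingers": 1,"delta_pos": [-0.897,-0.94,0],"yaw": -0.32},
  {"fingers": 1,"delta_pos": [-0.897,-0.94,0],"yaw": -0.32},
  {"fingers": 1,"delta_pos": [-0.897,-0.94,0],"yaw": -0.32},
  {"fingers": 1,"delta_pos": [-0.897,-0.94,0],"yaw": -0.32},
  {"fingers": 1,"delta_pos": [-0.897,-0.94,0],"yaw": -0.32},
])

```text
clock: 2.3
eef_pos: [0.5097, -0.1805, 0.2315]
tool_rot: [-0.014, 1.0, 0.0, -0.0]
ft_force: [1.6, 0.5, 1.1]
grip_width: 0.0854
grasp_force: 0.0
```

```bash
python3 - <<'E'
from h import *
w=snap('wrist','w1'); print(ray(w,[[320,240]])); print(bot.get_obs()['eef_pos'],bot.get_obs()['tool_rot'])
P=cloud(w); hsv=cv2.cvtColor(w['image'],cv2.COLOR_RGB2HSV)
z=P[...,2]
m=(hsv[...,1]<70)&(z>.05)&(z<.09)&(abs(P[...,1]+.182)<.04)
k,l,st,ce=cv2.connectedComponentsWithStats(m.astype(np.uint8)); i=1+np.argmax(st[1:,4]); Q=P[l==i]
print(st[i],Q[:,0].min(),Q[:,0].max())
for x in np.arange(.36,.69,.02):
    q=Q[abs(Q[:,0]-x)<.01]
    if len(q)>5: print(x.round(2),'ztop',np.percentile(q[:,2],98).round(4),'y edges',np.percentile(q[:,1],[1,99]).round(4))
E
```

```text
(array([ 0.43274843, -0.18286796,  0.37591645]), array([[ 0.29753832,  0.02896192, -0.95447946]]))
[ 0.50974273 -0.18078178  0.23166574] [-1.41465839e-02  9.99899912e-01  1.83089912e-04 -8.72798713e-05]
[  276     0    59   406 14816] 0.36578356288970676 0.6806846477802606
0.36 ztop 0.0824 y edges [-0.208  -0.1699]
0.38 ztop 0.0823 y edges [-0.2076 -0.1704]
0.4 ztop 0.0767 y edges [-0.202 -0.175]
0.42 ztop 0.0768 y edges [-0.201  -0.1745]
0.44 ztop 0.0766 y edges [-0.2001 -0.1737]
0.46 ztop 0.0766 y edges [-0.1999 -0.1729]
0.48 ztop 0.0766 y edges [-0.1989 -0.1723]
0.5 ztop 0.0767 y edges [-0.1987 -0.1722]
0.52 ztop 0.0764 y edges [-0.1976 -0.1714]
0.54 ztop 0.0766 y edges [-0.1973 -0.1706]
0.56 ztop 0.0766 y edges [-0.1964 -0.1699]
0.58 ztop 0.0766 y edges [-0.196  -0.1692]
0.6 ztop 0.0767 y edges [-0.1958 -0.1692]
0.62 ztop 0.0767 y edges [-0.1946 -0.1684]
0.64 ztop 0.0765 y edges [-0.1943 -0.1677]
0.66 ztop 0.0754 y edges [-0.1923 -0.1691]
0.68 ztop 0.0708 y edges [-0.1877 -0.1722]
```

View pics/w1.png

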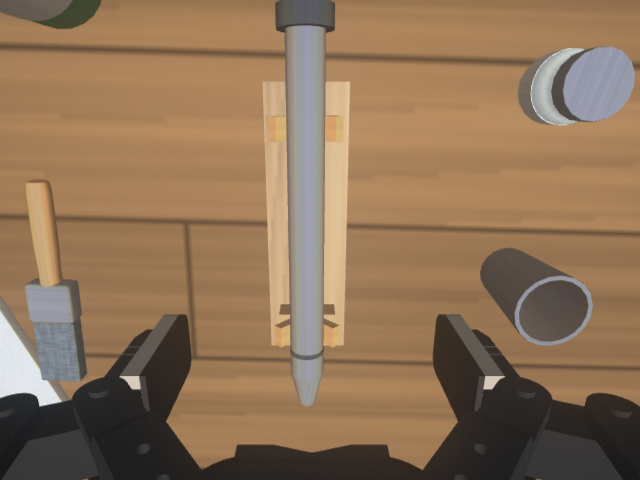

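The wrist view shows the tube running from its collar at (305,10) to its tip at (307,403). The V rests are at rows 128 and 330, and the space between them is free. The measured length is 0.315 m, which matches the text, and the axis height is about 0.061 m.

Emit:
jog_arm([
  {"fingers": 1,"delta_pos": [-0.022,-0.011,0.15],"yaw": 0},
  {"fingers": 1,"delta_pos": [-0.022,-0.011,0.3],"yaw": 0},
  {"fingers": 1,"delta_pos": [-0.022,-0.011,0.42],"yaw": 0},
  {"fingers": 1,"delta_pos": [-0.022,-0.011,0.5],"yaw": 0},
  {"fingers": 1,"delta_pos": [-0.022,-0.011,0.55],"yaw": 0},
  {"fingers": 1,"delta_pos": [-0.022,-0.011,0.59],"yaw": 0},
  {"fingers": 1,"delta_pos": [-0.022,-0.011,0.62],"yaw": 0},
  {"fingers": 1,"delta_pos": [-0.022,-0.011,0.64],"yaw": 0},
  {"fingers": 1,"delta_pos": [-0.022,-0.011,0.64],"yaw": 0},
  {"fingers": 1,"delta_pos": [-0.022,-0.011,0.64],"yaw": 0},
])

```text
clock: 3.35
eef_pos: [0.5174, -0.1861, 0.0399]
tool_rot: [-0.013, 1.0, -0.0, 0.001]
ft_force: [-0.3, 0.1, 0.3]
grip_width: 0.0852
grasp_force: 0.0
```

Emit:
jog_arm([
  {"fingers": 0,"delta_pos": [0,0,0],"yaw": 0},
  {"fingers": 0,"delta_pos": [0,0,0],"yaw": 0},
  {"fingers": 0,"delta_pos": [0,0,0],"yaw": 0},
  {"fingers": 0,"delta_pos": [0,0,0],"yaw": 0},
  {"fingers": 0,"delta_pos": [0,0,0],"yaw": 0},
  {"fingers": 0,"delta_pos": [0,0,0],"yaw": 0},
  {"fingers": 0,"delta_pos": [0,0,0],"yaw": 0},
  {"fingers": 0,"delta_pos": [0,0,0],"yaw": 0},
])

```text
clock: 4.15
eef_pos: [0.5171, -0.1847, 0.0399]
tool_rot: [-0.013, 1.0, 0.001, 0.0]
ft_force: [-1.0, 5.0, 5.9]
grip_width: 0.0261
grasp_force: 58.7
```

Emit:
jog_arm([
  {"fingers": 0,"delta_pos": [0,0,-0.03],"yaw": 0},
  {"fingers": 0,"delta_pos": [0,0,-0.12],"yaw": 0},
  {"fingers": 0,"delta_pos": [0,0,-0.25],"yaw": 0},
  {"fingers": 0,"delta_pos": [0,0,-0.4],"yaw": 0},
  {"fingers": 0,"delta_pos": [0,0,-0.533],"yaw": 0},
  {"fingers": 0,"delta_pos": [0.02,0.1,-0.533],"yaw": 0},
  {"fingers": 0,"delta_pos": [0.04,0.22,-0.533],"yaw": 0},
  {"fingers": 0,"delta_pos": [0.05,0.35,-0.533],"yaw": 0},
  {"fingers": 0,"delta_pos": [0.05,0.47,-0.533],"yaw": 0},
  {"fingers": 0,"delta_pos": [0.05,0.6,-0.533],"yaw": 0},
])

```text
clock: 5.15
eef_pos: [0.4969, -0.0061, 0.1993]
tool_rot: [-0.012, 1.0, -0.001, 0.0]
ft_force: [1.9, 0.7, -2.0]
grip_width: 0.0264
grasp_force: 59.4
```

Emit:
jog_arm([
  {"fingers": 0,"delta_pos": [0.02,0.12,0],"yaw": -0.04},
  {"fingers": 0,"delta_pos": [0.04,0.25,0],"yaw": -0.08},
  {"fingers": 0,"delta_pos": [0.048,0.38,0],"yaw": -0.12},
  {"fingers": 0,"delta_pos": [0.048,0.5,0],"yaw": -0.16},
  {"fingers": 0,"delta_pos": [0.048,0.58,0],"yaw": -0.193},
  {"fingers": 0,"delta_pos": [0.048,0.63,0],"yaw": -0.193},
  {"fingers": 0,"delta_pos": [0.048,0.637,0],"yaw": -0.193},
  {"fingers": 0,"delta_pos": [0.048,0.637,0],"yaw": -0.193},
  {"fingers": 0,"delta_pos": [0.048,0.637,0],"yaw": -0.193},
  {"fingers": 0,"delta_pos": [0.048,0.637,0],"yaw": -0.193},
])

```text
clock: 6.15
eef_pos: [0.4782, 0.1829, 0.1992]
tool_rot: [-0.087, 0.996, -0.0, -0.0]
ft_force: [-0.5, -0.8, -2.0]
grip_width: 0.0266
grasp_force: 59.4
```

```bash
python3 - <<'E'
from h import *
w=snap('wrist','w2'); o=bot.get_obs(); print(o['eef_pos'],o['tool_rot'],o['ft_force'],o['grip_width'])
P=cloud(w); hsv=cv2.cvtColor(w['image'],cv2.COLOR_RGB2HSV); z=P[...,2]
def comps(m,n,mn):
    k,l,st,ce=cv2.connectedComponentsWithStats(m.astype(np.uint8))
    for i in range(1,k):
        if st[i,4]>mn: Q=P[l==i]; print(n,st[i],Q.mean(0).round(4),'x',np.percentile(Q[:,0],[1,99]).round(4),'y',np.percentile(Q[:,1],[1,99]).round(4),'z',np.percentile(Q[:,2],[2,98]).round(4))
comps((hsv[...,1]<75)&(z>.03)&(z<.11)&(P[...,1]>.1)&(P[...,1]<.3),'rack',60)
m=(hsv[...,1]<75)&(z>.17)&(z<.26)
comps(m,'tube',300)
Q=P[m]
for x in np.arange(.32,.68,.03):
    q=Q[abs(Q[:,0]-x)<.008]
    if len(q)>20: print(x.round(2),'ztop',np.percentile(q[:,2],98).round(4),'y',np.percentile(q[:,1],[1,99]).round(4))
E
```

```text
[0.47819287 0.18307723 0.1992519 ] [-8.74473823e-02  9.96169126e-01 -1.64217584e-04 -1.28143452e-05] [ 0.23127524  0.22946582 -2.15135761] 0.025942760406815497
tube [  105     0   409   474 60820] [0.4448 0.1768 0.2376] x [0.3792 0.5038] y [0.1394 0.2246] z [0.2218 0.2589]
0.38 ztop 0.2357 y [0.1526 0.1794]
0.41 ztop 0.2356 y [0.157  0.1845]
0.44 ztop 0.2357 y [0.1625 0.1899]
0.47 ztop 0.2593 y [0.1365 0.2292]
0.5 ztop 0.2594 y [0.1377 0.2008]
```

View pics/w2.png

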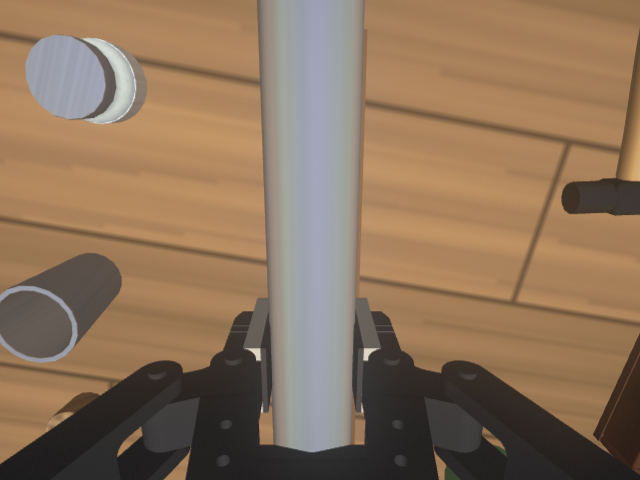

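The held tube fills the view and hides the rack, so I'll shift sideways. That puts the clips and tube in the same wrist view, and I can measure one relative to the other.

Emit:
jog_arm([
  {"fingers": 0,"delta_pos": [0.1,-0.12,-0.05],"yaw": 0},
  {"fingers": 0,"delta_pos": [0.2,-0.25,-0.1],"yaw": 0},
  {"fingers": 0,"delta_pos": [0.2,-0.3,-0.133],"yaw": 0},
  {"fingers": 0,"delta_pos": [0.2,-0.3,-0.133],"yaw": 0},
  {"fingers": 0,"delta_pos": [0.2,-0.3,-0.133],"yaw": 0},
  {"fingers": 0,"delta_pos": [0.2,-0.3,-0.133],"yaw": 0},
  {"fingers": 0,"delta_pos": [0.2,-0.3,-0.133],"yaw": 0},
])

```text
clock: 6.9
eef_pos: [0.4346, 0.0857, 0.2384]
tool_rot: [-0.089, 0.996, 0.0, -0.001]
ft_force: [0.1, -0.7, -2.8]
grip_width: 0.0262
grasp_force: 59.8
```

```bash
python3 - <<'E'
from h import *
w=snap('wrist','w3'); o=bot.get_obs(); print(o['eef_pos'],o['tool_rot'],o['ft_force'])
P=cloud(w); hsv=cv2.cvtColor(w['image'],cv2.COLOR_RGB2HSV); z=P[...,2]
m=(hsv[...,1]<75)&(z>.03)&(z<.13)&(P[...,1]>.1)&(P[...,1]<.3)
k,l,st,ce=cv2.connectedComponentsWithStats(m.astype(np.uint8))
for i in range(1,k):
    if st[i,4]>60: Q=P[l==i]; print(st[i],Q.mean(0).round(4),'x',np.percentile(Q[:,0],[1,99]).round(4),'y',np.percentile(Q[:,1],[1,99]).round(4),'z',np.percentile(Q[:,2],[2,98]).round(4))
E
```

```text
[0.43466767 0.08573619 0.23838666] [-8.90667703e-02  9.96025418e-01  4.95515723e-06 -6.90272120e-04] [-0.66750617  0.34520062 -2.54469425]
[ 402  181   69   42 2076] [0.4072 0.1735 0.0731] x [0.3966 0.4209] y [0.1493 0.1933] z [0.0344 0.0933]
[397 337  43  36 654] [0.5474 0.2018 0.0543] x [0.5438 0.5554] y [0.1884 0.2122] z [0.0314 0.0781]
```

View pics/w3.png

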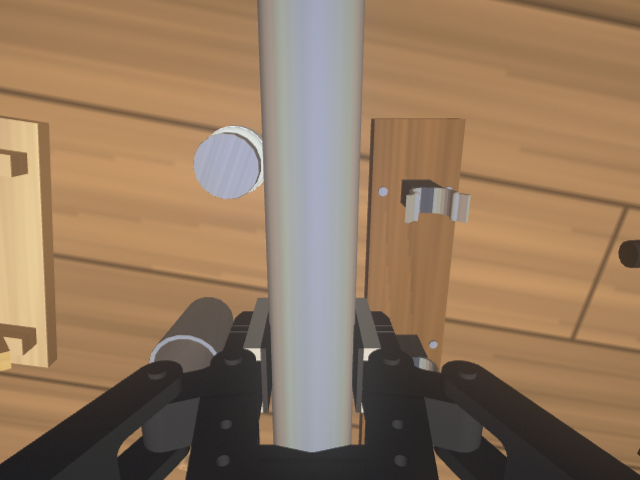

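The near clip is at (437,203) and the far clip is partly hidden at (420,365). The board edges are visible, so I'll measure the clip centre and the board line against the tube in this same view.

```bash
python3 - <<'E'
from h import *
w=load('w3'); P=cloud(w); hsv=cv2.cvtColor(w['image'],cv2.COLOR_RGB2HSV); z=P[...,2]
# board edges by depth
m=(z>.016)&(z<.030)&(P[...,0]>.37)&(P[...,0]<.56)&(P[...,1]>.1)&(P[...,1]<.27)
Q=P[m]; L=[];R=[]
for x in np.arange(.375,.50,.005):
    q=Q[abs(Q[:,0]-x)<.002]
    if len(q)>10: R.append((x,q[:,1].max()));L.append((x,q[:,1].min()))
R=np.array(R);L=np.array(L); print('board z',np.median(Q[:,2]),'xmin',Q[:,0].min()); 
for E in(L,R): 
    p=np.polyfit(E[:,0],E[:,1],1); print('slope',p[0],'y@.41',np.polyval(p,.41),'res',np.abs(np.polyval(p,E[:,0])-E[:,1]).max())
# tube axis
m=(hsv[...,1]<90)&(z>.255)&(z<.285)&(P[...,0]<.43); Q=P[m]; T=[]
print('tube top',np.percentile(Q[:,2],98))
for x in np.arange(.34,.42,.01):
    q=Q[abs(Q[:,0]-x)<.003]
    if len(q)>20: T.append((x,(q[:,1].min()+q[:,1].max())/2))
T=np.array(T);pt=np.polyfit(T[:,0],T[:,1],1);print('tube',pt[0],np.polyval(pt,.4346),T.round(4).tolist())
# jaws
for a in (.172,.178,.184):
    u=np.array([np.cos(a),np.sin(a)]);n=np.array([-u[1],u[0]])
    m=(hsv[...,1]<75)&(z>.084)&(z<.11)&(P[...,1]>.1)&(P[...,1]<.3); Q=P[m]; s=Q[:,:2]@u; t=Q[:,:2]@n
    c=t.mean(); c=(t.min()+t.max())/2; print(a,'z',Q[:,2].max(),'jaws t',np.percentile(t[t<c],[0,50,100]).round(4),np.percentile(t[t>c],[0,50,100]).round(4),'s',np.percentile(s,[0,50,100]).round(4),'tube t at clip',(np.array([.4346,np.polyval(pt,.4346)])@n).round(4), 'tcp t',(np.array([.4347,.0857])@n).round(4))
E
```

```text
board z 0.023772226667256757 xmin 0.37000312980345784
slope 0.18366513879830323 y@.41 0.1333178475947875 res 0.0002632005917145297
slope 0.2760744593930934 y@.41 0.20126763834111305 res 0.042341172158532336
tube top 0.2806125998073464
tube 0.1872457056158485 0.08606395053960678 [[0.34, 0.0683], [0.35, 0.0702], [0.36, 0.0721], [0.37, 0.074], [0.38, 0.0758], [0.39, 0.0778], [0.4, 0.0796], [0.41, 0.0814]]
0.172 z 0.09437202143977791 jaws t [0.0761 0.0818 0.0876] [0.1101 0.1159 0.1224] s [0.4214 0.432  0.5722] tube t at clip 0.0104 tcp t 0.01
0.178 z 0.09437202143977791 jaws t [0.0736 0.0792 0.0849] [0.1076 0.1133 0.1199] s [0.422  0.4325 0.5729] tube t at clip 0.0078 tcp t 0.0074
0.184 z 0.09437202143977791 jaws t [0.0711 0.0766 0.0824] [0.105  0.1107 0.1173] s [0.4227 0.4331 0.5736] tube t at clip 0.0051 tcp t 0.0047
```

Board yaw is 0.1815 rad. The clip centre line is at t = 0.095 from the jaws and 0.0946 from the board edge, so the two measurements agree. The tube has to move 89 mm sideways, and I'll then lower it to just above the lips.

Emit:
jog_arm([
  {"fingers": 0,"delta_pos": [-0.09,0.12,0],"yaw": 0},
  {"fingers": 0,"delta_pos": [-0.189,0.24,0],"yaw": 0},
  {"fingers": 0,"delta_pos": [-0.189,0.296,0.03],"yaw": 0},
  {"fingers": 0,"delta_pos": [-0.189,0.296,0.12],"yaw": 0},
  {"fingers": 0,"delta_pos": [-0.189,0.296,0.24],"yaw": 0},
  {"fingers": 0,"delta_pos": [-0.189,0.296,0.34],"yaw": 0},
  {"fingers": 0,"delta_pos": [-0.189,0.296,0.42],"yaw": 0},
  {"fingers": 0,"delta_pos": [-0.189,0.296,0.47],"yaw": 0},
  {"fingers": 0,"delta_pos": [-0.189,0.296,0.5],"yaw": 0},
  {"fingers": 0,"delta_pos": [-0.189,0.296,0.511],"yaw": 0},
  {"fingers": 0,"delta_pos": [-0.189,0.296,0.511],"yaw": 0},
  {"fingers": 0,"delta_pos": [-0.189,0.296,0.511],"yaw": 0},
])

```text
clock: 8.15
eef_pos: [0.4757, 0.1829, 0.0866]
tool_rot: [-0.089, 0.996, 0.0, 0.001]
ft_force: [0.6, 0.2, -2.9]
grip_width: 0.0266
grasp_force: 60.0
```

```bash
python3 - <<'E'
from h import *
o=bot.get_obs(); a=.1815;u=np.array([np.cos(a),np.sin(a)]);n=np.array([-u[1],u[0]])
e=o['eef_pos'];q=o['tool_rot'];print(e,q,o['ft_force'],'s,t',e[:2]@u,e[:2]@n,'yaw',-2*q[0])
snap('top','top2');c=snap('scene','scene2')
im=c['image'][130:280,310:480][:,:,::-1]; cv2.imwrite('pics/s2crop.png',cv2.resize(im,None,fx=4,fy=4,interpolation=cv2.INTER_CUBIC)[:600,:680])
for nm in('top2','scene2'):
    c=load(nm);P=cloud(c);st=P[...,:2]@np.c_[u,n];z=P[...,2]
    m=(abs(st[...,1]-.095)<.02)&(z>.085)&(z<.125);S=st[m]
    print(nm,'s range',np.percentile(S[:,0],[0,1,99,100]).round(4))
    mm=m&(st[...,0]>.62)
    print(np.c_[st[mm],z[mm]][::3].round(3).tolist()[:40])
E
```

```text
[0.47573121 0.18285214 0.08664992] [-8.85365498e-02  9.96072563e-01  2.32989197e-04  8.20892936e-04] [ 0.55600762  0.22172468 -2.90749952] s,t 0.5009226246183262 0.09397669334538328 yaw 0.17707309965167314
top2 s range [0.6224 0.6324 0.7259 0.7271]
[[0.727, 0.084, 0.089], [0.726, 0.076, 0.089], [0.725, 0.095, 0.094], [0.724, 0.087, 0.092], [0.723, 0.079, 0.091], [0.723, 0.106, 0.095], [0.724, 0.099, 0.09], [0.722, 0.088, 0.088], [0.719, 0.079, 0.095], [0.722, 0.11, 0.091], [0.721, 0.102, 0.09], [0.719, 0.093, 0.092], [0.719, 0.086, 0.088], [0.716, 0.077, 0.092], [0.72, 0.108, 0.089], [0.716, 0.099, 0.096], [0.716, 0.091, 0.093], [0.714, 0.083, 0.092], [0.717, 0.113, 0.091], [0.715, 0.105, 0.093], [0.715, 0.095, 0.088], [0.714, 0.087, 0.087], [0.709, 0.078, 0.096], [0.716, 0.112, 0.085], [0.713, 0.103, 0.089], [0.711, 0.095, 0.092], [0.709, 0.086, 0.094], [0.707, 0.078, 0.094], [0.713, 0.112, 0.086], [0.709, 0.103, 0.092], [0.709, 0.095, 0.09], [0.706, 0.084, 0.091], [0.706, 0.076, 0.087], [0.709, 0.109, 0.087], [0.706, 0.101, 0.093], [0.705, 0.093, 0.092], [0.705, 0.085, 0.085], [0.7
[... 311 characters left out ...]
, [0.633, 0.099, 0.119], [0.624, 0.082, 0.12], [0.626, 0.09, 0.116], [0.632, 0.094, 0.119], [0.637, 0.098, 0.12], [0.624, 0.083, 0.115], [0.629, 0.088, 0.116], [0.634, 0.092, 0.118], [0.639, 0.096, 0.121], [0.623, 0.081, 0.113], [0.628, 0.085, 0.115], [0.633, 0.09, 0.116], [0.64, 0.092, 0.12], [0.642, 0.1, 0.116], [0.624, 0.081, 0.11], [0.629, 0.086, 0.11], [0.637, 0.084, 0.121], [0.64, 0.093, 0.116], [0.645, 0.097, 0.118], [0.623, 0.079, 0.107], [0.628, 0.084, 0.108], [0.639, 0.08, 0.122], [0.64, 0.089, 0.116], [0.646, 0.092, 0.119], [0.649, 0.099, 0.116], [0.63, 0.081, 0.108], [0.637, 0.083, 0.115], [0.642, 0.088, 0.115], [0.647, 0.092, 0.116], [0.651, 0.097, 0.117], [0.633, 0.079, 0.109]]
```

View pics/s2crop.png

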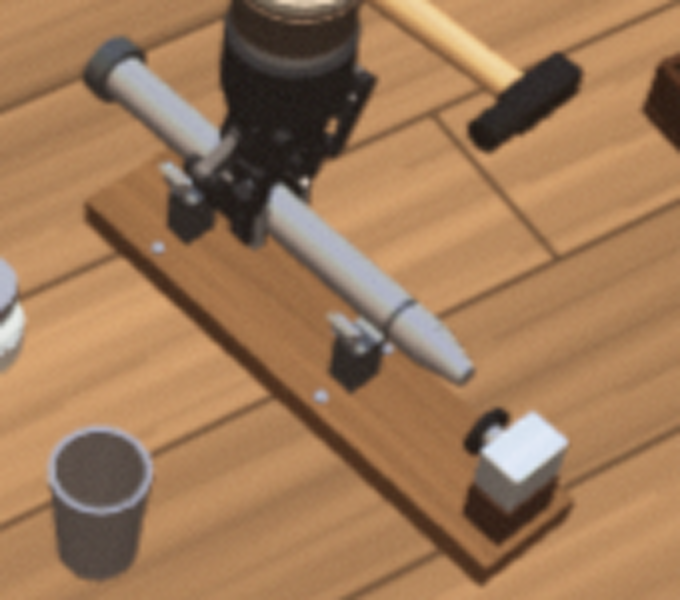

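The crop shows the tube above and in line with both clips, its nose tip at (465,373) and the black disc at (487,430) ahead of it.

```bash
python3 - <<'E'
from h import *
a=.1815;u=np.array([np.cos(a),np.sin(a)]);n=np.array([-u[1],u[0]])
c=load('scene2')
f=lambda x,y,z:(lambda p:(p[:2]@u,p[:2]@n))(onplane(c,[[310+(x+.5)/4-.5,130+(y+.5)/4-.5]],z)[0])
print('tip centre',f(465,373,.107)); print('disc face left/right/top',f(470,440,.075),f(500,415,.082),f(487,430,.075))
print('clips',f(355,350,.075),f(190,205,.075))
P=cloud(c);st=P[...,:2]@np.c_[u,n];z=P[...,2]
v=c['image'].max(2)
m=(v<70)&(abs(st[...,1]-.095)<.022)&(z>.055)&(z<.1)&(st[...,0]>.64)&(st[...,0]<.72)
yy,xx=np.nonzero(m); print(np.c_[xx,yy,st[m].round(4)*1000,z[m].round(4)*1000].astype(int).tolist())
m=(abs(st[...,1]-.095)<.02)&(z>.095)&(z<.13)&(st[...,0]>.55)&(st[...,0]<.70); print('nose s max',np.sort(st[m][:,0])[-8:].round(4))
t=load('top2');P=cloud(t);st=P[...,:2]@np.c_[u,n];z=P[...,2]
m=(abs(st[...,1]-.095)<.02)&(z>.09)&(z<.13)&(st[...,0]>.55)&(st[...,0]<.675); print('top nose s max',np.sort(st[m][:,0])[-8:].round(4))
m=(abs(st[...,1]-.095)<.01)&(z>.05)&(st[...,0]>.64)&(st[...,0]<.70); print('top z/s',[(round(float(x),3),round(float(y),3)) for x,y in sorted(zip(st[m][:,0],z[m]))])
E
```

```text
tip centre (np.float64(0.6617458032987419), np.float64(0.09461439883414784))
disc face left/right/top (np.float64(0.6839257499062285), np.float64(0.08274792847614144)) (np.float64(0.6854950806497093), np.float64(0.10435164544756916)) (np.float64(0.6853602328171048), np.float64(0.09529278320679976))
clips (np.float64(0.5951891348131856), np.float64(0.07656711972670249)) (np.float64(0.4504788439247846), np.float64(0.07553820750814583))
[[432, 233, 684, 94, 92], [433, 233, 684, 99, 87], [434, 233, 686, 100, 88], [435, 233, 687, 102, 87], [431, 234, 684, 91, 90], [432, 234, 685, 94, 89], [433, 234, 689, 92, 94], [434, 234, 688, 97, 89], [435, 234, 689, 100, 88], [436, 234, 686, 109, 76], [430, 235, 685, 87, 90], [431, 235, 686, 89, 90], [432, 235, 688, 90, 91], [433, 235, 688, 94, 88], [434, 235, 689, 97, 86], [435, 235, 688, 103, 79], [429, 236, 684, 86, 87], [430, 236, 686, 86, 89], [431, 236, 686, 90, 85], [428, 237, 684, 82, 86], [429, 237, 685, 85, 84], [430, 237, 686, 87, 84], [428, 238, 686, 80, 86], [429, 238, 687, 83, 84], [430, 238, 688, 85, 85], [427, 239, 686, 77, 85], [428, 
[... 1333 characters left out ...]
083), (0.684, 0.096), (0.684, 0.091), (0.684, 0.09), (0.685, 0.07), (0.685, 0.087), (0.685, 0.059), (0.685, 0.093), (0.685, 0.088), (0.686, 0.093), (0.686, 0.081), (0.686, 0.086), (0.687, 0.095), (0.688, 0.088), (0.688, 0.086), (0.688, 0.085), (0.691, 0.082), (0.692, 0.079), (0.692, 0.082), (0.693, 0.076), (0.694, 0.08), (0.694, 0.081), (0.694, 0.079), (0.695, 0.079), (0.695, 0.087), (0.696, 0.084), (0.696, 0.091), (0.696, 0.078), (0.697, 0.088), (0.697, 0.097), (0.697, 0.064), (0.697, 0.073), (0.697, 0.083), (0.697, 0.077), (0.697, 0.084), (0.697, 0.083), (0.698, 0.094), (0.698, 0.088), (0.698, 0.086), (0.698, 0.07), (0.698, 0.1), (0.699, 0.089), (0.699, 0.057), (0.699, 0.087), (0.7, 0.09)]
```

Emit:
jog_arm([
  {"fingers": 0,"delta_pos": [0,0.002,0.012],"yaw": 0},
  {"fingers": 0,"delta_pos": [0,0.002,0.024],"yaw": 0},
  {"fingers": 0,"delta_pos": [0,0.002,0.036],"yaw": 0},
  {"fingers": 0,"delta_pos": [0,0.002,0.046],"yaw": 0},
  {"fingers": 0,"delta_pos": [0,0.002,0.052],"yaw": 0},
  {"fingers": 0,"delta_pos": [0,0.002,0.052],"yaw": 0},
])

```text
clock: 8.85
eef_pos: [0.4754, 0.1836, 0.0715]
tool_rot: [-0.089, 0.996, 0.001, 0.001]
ft_force: [-2.6, 0.6, 6.5]
grip_width: 0.0263
grasp_force: 61.0
```

Emit:
jog_arm([
  {"fingers": 0,"delta_pos": [0,0,0.004],"yaw": 0},
  {"fingers": 0,"delta_pos": [0,0,0.008],"yaw": 0},
  {"fingers": 0,"delta_pos": [0,0,0.012],"yaw": 0},
  {"fingers": 0,"delta_pos": [0,0,0.012],"yaw": 0},
])

```text
clock: 9.25
eef_pos: [0.4765, 0.1839, 0.069]
tool_rot: [-0.089, 0.996, 0.001, 0.002]
ft_force: [-2.5, 0.2, 11.4]
grip_width: 0.0265
grasp_force: 61.4
```

Emit:
jog_arm([
  {"fingers": 0,"delta_pos": [0,0,0.004],"yaw": 0},
  {"fingers": 0,"delta_pos": [0,0,0.008],"yaw": 0},
  {"fingers": 0,"delta_pos": [0,0,0.012],"yaw": 0},
  {"fingers": 0,"delta_pos": [0,0,0.012],"yaw": 0},
])

```text
clock: 9.65
eef_pos: [0.4773, 0.1841, 0.0654]
tool_rot: [-0.088, 0.996, 0.001, 0.003]
ft_force: [-1.2, 0.5, 9.2]
grip_width: 0.0266
grasp_force: 61.2
```

Emit:
jog_arm([
  {"fingers": 0,"delta_pos": [0,0,0.004],"yaw": 0},
  {"fingers": 0,"delta_pos": [0,0,0.008],"yaw": 0},
  {"fingers": 0,"delta_pos": [0,0,0.01],"yaw": 0},
  {"fingers": 0,"delta_pos": [0,0,0.01],"yaw": 0},
])

```text
clock: 10.05
eef_pos: [0.4774, 0.184, 0.0618]
tool_rot: [-0.088, 0.996, 0.001, 0.003]
ft_force: [1.8, 0.4, 4.3]
grip_width: 0.0263
grasp_force: 60.7
```

Emit:
jog_arm([
  {"fingers": 0,"delta_pos": [0,0,0.004],"yaw": 0},
  {"fingers": 0,"delta_pos": [0,0,0.008],"yaw": 0},
  {"fingers": 0,"delta_pos": [0,0,0.012],"yaw": 0},
  {"fingers": 0,"delta_pos": [0,0,0.012],"yaw": 0},
])

```text
clock: 10.45
eef_pos: [0.4739, 0.1832, 0.0552]
tool_rot: [-0.088, 0.996, 0.0, -0.001]
ft_force: [2.3, 3.5, -4.2]
grip_width: 0.0266
grasp_force: 59.8
```

Emit:
jog_arm([
  {"fingers": 0,"delta_pos": [0,0,0.003],"yaw": 0},
  {"fingers": 0,"delta_pos": [0,0,0.006],"yaw": 0},
  {"fingers": 0,"delta_pos": [0,0,0.008],"yaw": 0},
  {"fingers": 0,"delta_pos": [0,0,0.008],"yaw": 0},
])

```text
clock: 10.85
eef_pos: [0.4738, 0.1833, 0.0548]
tool_rot: [-0.089, 0.996, 0.0, -0.001]
ft_force: [-2.6, 2.1, 8.3]
grip_width: 0.0263
grasp_force: 61.2
```

Both clips have snapped and the tube is on the pads at TCP z = 0.055, as predicted. I'll ease the push, then slide it towards the stopper.

Emit:
jog_arm([
  {"fingers": 0,"delta_pos": [0,0,-0.006],"yaw": 0},
  {"fingers": 0,"delta_pos": [0,0,-0.006],"yaw": 0},
  {"fingers": 0,"delta_pos": [0,0,-0.006],"yaw": 0},
  {"fingers": 0,"delta_pos": [0,0,-0.006],"yaw": 0},
])

```text
clock: 11.25
eef_pos: [0.4737, 0.1831, 0.0551]
tool_rot: [-0.089, 0.996, 0.0, -0.001]
ft_force: [-1.5, 4.0, -4.1]
grip_width: 0.0261
grasp_force: 60.1
```

Emit:
jog_arm([
  {"fingers": 0,"delta_pos": [-0.006,0,0],"yaw": 0},
  {"fingers": 0,"delta_pos": [-0.012,0,0],"yaw": 0},
  {"fingers": 0,"delta_pos": [-0.018,0,0],"yaw": 0},
  {"fingers": 0,"delta_pos": [-0.024,0,0],"yaw": 0},
  {"fingers": 0,"delta_pos": [-0.03,0,0],"yaw": 0},
  {"fingers": 0,"delta_pos": [-0.035,0,0],"yaw": 0},
  {"fingers": 0,"delta_pos": [-0.04,0,0],"yaw": 0},
  {"fingers": 0,"delta_pos": [-0.045,0,0],"yaw": 0},
  {"fingers": 0,"delta_pos": [-0.05,0,0],"yaw": 0},
  {"fingers": 0,"delta_pos": [-0.05,0,0],"yaw": 0},
  {"fingers": 0,"delta_pos": [-0.05,0,0],"yaw": 0},
])

```text
clock: 12.35
eef_pos: [0.4875, 0.1856, 0.055]
tool_rot: [-0.089, 0.996, 0.0, -0.002]
ft_force: [-4.6, 3.4, -3.0]
grip_width: 0.0265
grasp_force: 60.2
```

```bash
cat > gap.py <<'E'
from h import *
import sys
a=.1815;u=np.array([np.cos(a),np.sin(a)]);n=np.array([-u[1],u[0]])
tag=sys.argv[1]
o=bot.get_obs();e=o['eef_pos'];print('s,t,z',e[:2]@u,e[:2]@n,e[2],'F along',o['ft_force'][:2]@u,o['ft_force'][2],o['tool_rot'])
for nm in('top','scene'):
    c=snap(nm,nm+tag);P=cloud(c);st=P[...,:2]@np.c_[u,n];z=P[...,2];v=c['image'].max(2)
    r=(abs(st[...,1]-.095)<.02)&(z>.055)&(z<.1)&(st[...,0]>.6)&(st[...,0]<.72)
    d=r&(v<60); b=r&(v>=60)
    N=b&(abs(st[...,1]-.095)<.008)&(st[...,0]<.69)&(z<.09)
    print(nm,'disc s',np.percentile(st[d][:,0],[2,10,50]).round(4),d.sum(),'nose end',np.sort(st[N][:,0])[-8:].round(4))
c=load('scene'+tag);im=c['image'][190:270,380:480][:,:,::-1];cv2.imwrite('pics/c%s.png'%tag,cv2.resize(im,None,fx=6,fy=6,interpolation=cv2.INTER_CUBIC))
E
python3 gap.py 3
```

```text
s,t,z 0.5129938991101526 0.09452219747152625 0.05497755755235398 F along -3.8708578681082164 -3.0236035285358724 [-8.86035218e-02  9.96064434e-01  3.94765760e-05 -2.24890185e-03]
top disc s [0.6812 0.6823 0.6855] 75 nose end [0.6734 0.6738 0.6756 0.6761 0.6762 0.6822 0.6825 0.6834]
scene disc s [0.6831 0.6845 0.6865] 34 nose end [0.6886 0.6888 0.689  0.689  0.6894 0.6896 0.6897 0.6898]
```

View pics/c3.png

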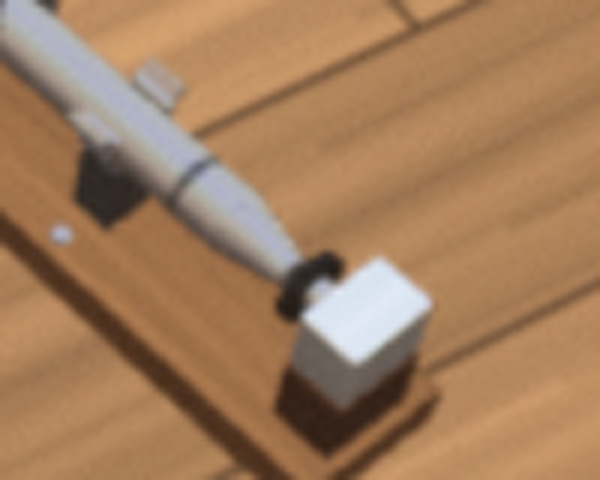

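The crop shows the tube down in the clips, with its nose tip at (295,270) a few mm short of the disc at (310,285). I'll advance in small steps and watch the axial force.

Emit:
jog_arm([
  {"fingers": 0,"delta_pos": [-0.005,0,0],"yaw": 0},
  {"fingers": 0,"delta_pos": [-0.01,0,0],"yaw": 0},
  {"fingers": 0,"delta_pos": [-0.01,0,0],"yaw": 0},
])

```text
clock: 12.75
eef_pos: [0.4904, 0.1861, 0.055]
tool_rot: [-0.089, 0.996, 0.0, -0.002]
ft_force: [-5.2, 4.8, -2.6]
grip_width: 0.0264
grasp_force: 60.2
```

Emit:
jog_arm([
  {"fingers": 0,"delta_pos": [-0.004,0,0],"yaw": 0},
  {"fingers": 0,"delta_pos": [-0.007,0,0],"yaw": 0},
  {"fingers": 0,"delta_pos": [-0.007,0,0],"yaw": 0},
])

```text
clock: 13.05
eef_pos: [0.4924, 0.1865, 0.055]
tool_rot: [-0.089, 0.996, 0.0, -0.002]
ft_force: [-4.6, 4.2, -1.9]
grip_width: 0.026
grasp_force: 60.2
```

Emit:
jog_arm([
  {"fingers": 0,"delta_pos": [-0.004,0,0],"yaw": 0},
  {"fingers": 0,"delta_pos": [-0.007,0,0],"yaw": 0},
  {"fingers": 0,"delta_pos": [-0.007,0,0],"yaw": 0},
])

```text
clock: 13.35
eef_pos: [0.4935, 0.1866, 0.0549]
tool_rot: [-0.089, 0.996, -0.0, -0.003]
ft_force: [-7.5, 4.1, 0.7]
grip_width: 0.0264
grasp_force: 60.5
```

```bash
python3 gap.py 4
```

```text
s,t,z 0.5190816430017742 0.0945005048693706 0.05493475097682753 F along -6.669079259076662 0.67872296247011 [-8.86329297e-02  9.96058823e-01 -1.74551788e-05 -3.32034381e-03]
top disc s [0.6812 0.6823 0.6868] 61 nose end [0.6797 0.6813 0.6819 0.6826 0.6827 0.6827 0.6827 0.6885]
scene disc s [0.6842 0.6853 0.6874] 34 nose end [0.6881 0.6884 0.6885 0.6893 0.6894 0.6895 0.6897 0.6898]
```

Force along the axis rose by about 3 N at TCP x ≈ 0.493, which is contact. Two more 2 mm steps.

Emit:
jog_arm([
  {"fingers": 0,"delta_pos": [-0.004,0,0],"yaw": 0},
  {"fingers": 0,"delta_pos": [-0.007,0,0],"yaw": 0},
  {"fingers": 0,"delta_pos": [-0.007,0,0],"yaw": 0},
])

```text
clock: 13.75
eef_pos: [0.4944, 0.1868, 0.0549]
tool_rot: [-0.089, 0.996, -0.0, -0.004]
ft_force: [-10.0, 4.0, 3.6]
grip_width: 0.0266
grasp_force: 60.6
```

Emit:
jog_arm([
  {"fingers": 0,"delta_pos": [-0.004,0,0],"yaw": 0},
  {"fingers": 0,"delta_pos": [-0.006,0,0],"yaw": 0},
  {"fingers": 0,"delta_pos": [-0.006,0,0],"yaw": 0},
])

```text
clock: 14.05
eef_pos: [0.4959, 0.1871, 0.0549]
tool_rot: [-0.089, 0.996, -0.0, -0.005]
ft_force: [-10.4, 2.9, 3.0]
grip_width: 0.0265
grasp_force: 60.7
```

```bash
python3 gap.py 5
```

```text
s,t,z 0.5215276950591463 0.09449754135771367 0.05490332686250349 F along -9.700327450318804 3.04634060712344 [-8.87231745e-02  9.96045613e-01 -1.23265731e-04 -4.61733871e-03]
top disc s [0.684  0.6849 0.6886] 60 nose end [0.6754 0.6794 0.6796 0.6829 0.6832 0.6843 0.6853]
scene disc s [0.6868 0.687  0.69  ] 31 nose end [0.6797 0.6798 0.6808 0.6808 0.6813 0.6818 0.6822 0.6825]
```

The disc has moved about 3 mm by camera and by TCP. I'll push 1.4 mm more, then relieve the elastic load and release.

Emit:
jog_arm([
  {"fingers": 0,"delta_pos": [-0.003,0,0],"yaw": 0},
  {"fingers": 0,"delta_pos": [-0.005,0,0],"yaw": 0},
  {"fingers": 0,"delta_pos": [-0.005,0,0],"yaw": 0},
  {"fingers": 0,"delta_pos": [0.001,0,-0.003],"yaw": 0},
  {"fingers": 0,"delta_pos": [0.004,0,-0.005],"yaw": 0},
  {"fingers": 0,"delta_pos": [0.004,0,-0.005],"yaw": 0},
])

```text
clock: 14.75
eef_pos: [0.4965, 0.1871, 0.0555]
tool_rot: [-0.089, 0.996, -0.0, -0.003]
ft_force: [-3.0, 5.3, -7.8]
grip_width: 0.0266
grasp_force: 59.5
```

```bash
python3 gap.py 6
```

```text
s,t,z 0.5221516439058598 0.09436856474870088 0.05545695638413194 F along -1.98615191037759 -7.7799187618270285 [-8.87394601e-02  9.96050202e-01 -2.13864853e-04 -3.04252753e-03]
top disc s [0.685  0.6854 0.6888] 59 nose end [0.6798 0.6809 0.6824 0.6842 0.685  0.6852 0.6853 0.6855]
scene disc s [0.6876 0.6881 0.6904] 30 nose end [0.6814 0.6817 0.682  0.6822 0.6832 0.6841 0.6841 0.6865]
```

Emit:
jog_arm([
  {"fingers": 0,"delta_pos": [0,0,0.004],"yaw": 0},
  {"fingers": 0.5,"delta_pos": [0,0,0.004],"yaw": 0},
  {"fingers": 1,"delta_pos": [0,0,0.004],"yaw": 0},
  {"fingers": 1,"delta_pos": [0,0,0.004],"yaw": 0},
  {"fingers": 1,"delta_pos": [0,0,0.004],"yaw": 0},
  {"fingers": 1,"delta_pos": [0,0,0.004],"yaw": 0},
  {"fingers": 1,"delta_pos": [0,0,0.004],"yaw": 0},
  {"fingers": 1,"delta_pos": [0,0,0.004],"yaw": 0},
])

```text
clock: 15.65
eef_pos: [0.4995, 0.1874, 0.0561]
tool_rot: [-0.088, 0.996, -0.0, 0.0]
ft_force: [-0.5, 0.5, -0.1]
grip_width: 0.0855
grasp_force: 0.0
```

Emit:
jog_arm([
  {"fingers": 1,"delta_pos": [0,0,-0.05],"yaw": 0},
  {"fingers": 1,"delta_pos": [0,0,-0.15],"yaw": 0},
  {"fingers": 1,"delta_pos": [0,0,-0.28],"yaw": 0},
  {"fingers": 1,"delta_pos": [0,0,-0.4],"yaw": 0},
  {"fingers": 1,"delta_pos": [0,0,-0.5],"yaw": 0},
  {"fingers": 1,"delta_pos": [-0.1,0,-0.5],"yaw": 0},
  {"fingers": 1,"delta_pos": [-0.2,0,-0.5],"yaw": 0},
  {"fingers": 1,"delta_pos": [-0.3,0,-0.5],"yaw": 0},
  {"fingers": 1,"delta_pos": [-0.3,0,-0.5],"yaw": 0},
  {"fingers": 1,"delta_pos": [-0.3,0,-0.5],"yaw": 0},
  {"fingers": 1,"delta_pos": [-0.3,0,-0.5],"yaw": 0},
])

```text
clock: 16.75
eef_pos: [0.5871, 0.2031, 0.2059]
tool_rot: [-0.088, 0.996, -0.0, -0.001]
ft_force: [-0.2, -0.0, 0.6]
grip_width: 0.0855
grasp_force: 0.0
```

```bash
python3 gap.py 7; python3 - <<'E'
from h import *
snap('wrist','w4')
E
```

```text
s,t,z 0.614069507588939 0.09379086029067331 0.20593384406549242 F along -0.20091432994206151 0.5617315848963329 [-8.84874910e-02  9.96077103e-01 -1.25634594e-04 -5.93804195e-04]
top disc s [0.6983 0.6983 0.6983] 1 nose end []
scene disc s [0.688  0.6886 0.6907] 28 nose end [0.6814 0.6814 0.6817 0.682  0.6824 0.683  0.6832 0.6866]
```

View pics/w4.png

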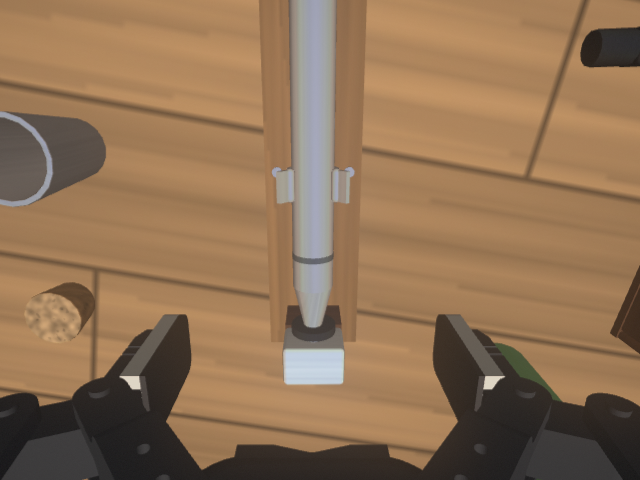

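The wrist view shows the tube between the jaws at row 187, its nose on the disc at (314,328) and the fingers clear. Cameras and TCP both put the pad at about 4 mm in. I'll check the height and line, then hand in.

```bash
python3 - <<'E'
from h import *
a=.1815;u=np.array([np.cos(a),np.sin(a)]);n=np.array([-u[1],u[0]])
P=cloud(load('w4'));st=P[...,:2]@np.c_[u,n];z=P[...,2];ok=True
for s in(.50,.53,.56,.62):
    m=(abs(st[...,0]-s)<.003)&(abs(st[...,1]-.095)<.02)&(z>.07)&(z<.11); t=st[m][:,1]; zt=np.percentile(z[m],98)
    print(s,'ztop',zt.round(4),'t',((t.min()+t.max())/2).round(4)); ok&=abs(zt-.091)<.003
if ok: print(bot.job_done())
E
```

```text
0.5 ztop 0.0915 t 0.0945
0.53 ztop 0.0915 t 0.0944
0.56 ztop 0.0916 t 0.0947
0.62 ztop 0.0913 t 0.0941
the job is handed in; nothing more can be done
None
```

The job is handed in: the thief is seated in both clips and released, its nose holding the stopper pad about 4 mm of 9 mm in by my measurements; the hand-in returned no verdict, and I did not re-measure the bystanders.

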